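Reload the coaster-blank feeder

TASK

Reload the spring feeder with the two wooden coaster blanks that lie on its track: slide each one along the track over the mouth and up against the back stop, then press it down level into the column against the spring until both catches snap out over it. In the end both blanks must be latched one above the other in the column; leave the ink bottles and the water bowl standing where they are.

Things in the scene. Friction and masses are not known exactly. Their poses are not given: they have to be found in the camera images.
- feeder: Plywood feeder fixed to the table, 206 x 365 x 100 mm: square spring-loaded column (magazine) with a straight feed track on its -y side. Origin on the table under the centre of the column's mouth; z up, +y = direction in which blanks slide to the mouth, -x = the robot's side at yaw 0. Stiff; the pull knobs at its sides (x = +-103 mm) need not be touched
- mouth (a point): Centre of the column's mouth at the height of the track surface (85 mm above the table), axes as the feeder's. Mouth and column 91 x 91 mm inside; cheeks at x = +-45.5 mm stand 10 mm, the back stop at y = +45.5 mm stands 15 mm above this level. The empty mouth is filled by a sprung metal follower plate 1.5 mm below this level
- track_end (a point): Middle of the track's open end, on the track surface (feeder x = 0, y = -285 mm, z = 85 mm). The track runs flat from here 240 mm along +y to the mouth, 94 mm wide between side rails that stand 6 mm above it and narrow to 91 mm just before the mouth
- catches (a point): Middle between the two steel spring catches, at the level of their flat undersides (feeder x = 0, y = 0, z = 73.5 mm; 11.5 mm below the track). Each is 40 mm long, in the middle of a cheek (x = +-45.5 mm), and stands 6.5 mm into the mouth; bevelled on top, so a blank pressed down pushes it aside; a blank whose top has passed below this level is held down
- blank_a: Striped wood coaster blank, 88 x 88 x 7 mm, 60 g, lying flat on the track, the one nearer to the mouth; loose, too wide to grip. Origin at the centre of its underside, z up, its sides along its x and y
- blank_b: Same coaster blank, lying on the track behind blank_a, farther from the mouth; origin at the centre of its underside. If pushed along it pushes blank_a ahead of it
- follower (a joint): Depth of the follower plate, m: 0 at the top (empty), stop at 0.036. Resistance about 2 N at 0 and 4 N more per 10 mm; the catches add some 5 N while pushed aside. Reads 0.017 with one blank latched, 0.024 with two; to latch, a blank must be pressed about 3 mm deeper than that and then let go
- ink_a: Black dropper ink bottle, 40 mm diameter, 70 mm high, on the table on the robot's side of the feeder, loose; origin at the centre of its underside. Bystander
- ink_b: Dark ink bottle of the same size, on the table on the far side of the track, loose; origin at the centre of its underside. Bystander
- water_bowl: Ribbed glass bowl of rinse water, 86 mm diameter, 44 mm high, on the table to the right of the feeder, loose; origin at the centre of its underside. Bystander
There are look-alikes about, which are no part of the job. Leave any green or yellow look-alike of the blank_b alone.

How it is judged:
At the end, for the whole second after the job is handed in: Both blanks lie in the column under the catches: undersides 45 to 69.5 mm above the table, centres within 4 mm of the column's axis in x and in y, tilted less than 0.035 rad, at rest; the follower presses up against them and reads 0.021 to 0.0275 m (z of blank_a in the frame of feeder between 0.045 and 0.0695 m and x of blank_a in the frame of feeder between -0.004 and 0.004 m and y of blank_a in the frame of feeder between -0.004 and 0.004 m and angle between each of blank_a, blank_b's own z axis and vertical below 0.035 rad and linear speed of each of blank_a, blank_b below 0.02 m/s and z of blank_b in the frame of feeder between 0.045 and 0.0695 m and x of blank_b in the frame of feeder between -0.004 and 0.004 m and y of blank_b in the frame of feeder between -0.004 and 0.004 m and value of joint follower between 0.021 and 0.0275 m); the robot touches nothing.
It fails at once if the ink bottle in front of the feeder is pushed more than 30 mm or tipped (distance of ink_a from where it was at the start of the episode above 0.03 m or angle between ink_a's own z axis and vertical above 0.4 rad).
It fails at once if the ink bottle behind the feeder is pushed more than 30 mm or tipped (distance of ink_b from where it was at the start of the episode above 0.03 m or angle between ink_b's own z axis and vertical above 0.4 rad).
It fails at once if the glass water bowl is pushed more than 30 mm or tipped (distance of water_bowl from where it was at the start of the episode above 0.03 m or angle between water_bowl's own z axis and vertical above 0.4 rad).
It also fails if it takes over 51 s, if anything falls off the work surface, if the arm or the gripper's body presses on something with over 40 N, if the wrist force passes 120 N, or if a joint passes its speed limit or range.

ROBOT

A 6-joint arm with a two-finger parallel gripper is mounted at the origin on a cart in front of the work surface, level with it; the furniture and walls round the work are solid. World frame = base frame: x ahead of the robot, y to its left, z up, the work surface at z = 0. Lengths are in m, angles in rad, forces in N, time in s.
With the tool pointing down it reaches from about 0.325 to 0.9 m from the base axis. Payload 6.1 kg.
Tool frame: the origin (TCP) lies between the finger pads; the fingertips stand 11 mm ahead of it and the grasp point (between the pads) lies 8 mm behind it; z points along the fingers, y is the line along which they close (so a half turn about z gives the same grasp; the last joint's range is limited). The gripper opens to 85 mm and grips with 20 to 120 N. Pads are 22 mm wide; open, the fingers measure 114 mm over their backs; the gripper's body (76 mm by 85 mm) begins 54 mm behind the grasp point. The pads swing forward as they close: fully open they stand 13 mm farther back than shut.
Start: joints at [1.039, 0.22, 1.526, -0, 1.395, -0.126], TCP at [0.247, 0.574, 0.242] pointing down, gripper open.
Joint ranges: [-2.98, 2.98], [-0.91, 2.08], [0.09, 2.57], [-1.24, 4.39], [0.2, 2.65], [-2.68, 2.68]. Speed limits (rad/s): [2.57, 2.57, 3.01, 3.14, 3.14, 3.14].

INTERFACE

Orientations are given as a unit quaternion [x, y, z, w].
In Python, from station import monitor, snapshot, manip, models gives the robot as it stands.
- The arm moves only by the tool apply_moves, never from a script. Its argument "targets" is a list of rows, each a list of 2 entries, a list of its own where there are three numbers: the shift along the tool's x, y, z in mm, then the turn about the tool's z in rad. In form: [[[dx, dy, dz], yaw], ...]. A call has 1 to 8 rows; each row shifts and turns the commanded pose from where the row before left it, along the tool's axes as they then stand; what a row does not reach is not made up. A row lasts 1/8 s, in which the tool goes at most 62.5 mm and 10.7 degrees, less where a joint would pass 70% of its speed; a pose out of reach is approached as far as the arm can. A call with a gripper value outside its range is refused whole. "hand" is the opening, from 0 (shut) to 1 (fully open), set as the call begins (left out, the last holds). The fingers move at their own pace and stop on an object; "squeeze" is the grip in N (left out, the last holds). Time passes only in rows, so rows that do not move let the fingers close. It gives the time, the measured TCP pose, the force, the opening and the grip force at its end, in the units of the state.
- monitor.get_state(): the state, without advancing time (a new reading comes with each control period).
- snapshot(name): name is "scene" or "top" or "wrist"; returns a dict with "pixels" (400x640x3 uint8, red, green, blue), "depth" (400x640 float32, m along the optical axis (not along the pixel's ray), 0 where there is no reading), "camera_matrix" (3x3 intrinsics, pixels), "view" (4x4, takes a point from world to camera coordinates). Camera axes: x right, y down, z forward; pixel columns grow to the right and rows downward; lengths in m; the calibration is good to about 2 mm. A picture is of the moment at which its call begins.
- manip.sign_off(): hands the job in; it is judged then, once.
Trained networks look in a picture, given as the dict that the camera call returned (one of the last four; its "shot" number tells which), for a name from the list of things; names that differ only in an ending like _2 or _b are one class to them, and where a whole thing is asked for, a point or a joint stands for the part that bears it (a point fixed in the world has none). Each returns a list of dicts, best first, with "p" (0 to 1); they miss things now and then, are a little off and sometimes report something else, mostly with a low value. They report only what shows in the picture. A call takes as long as a camera call. They do not tell look-alikes from the thing itself.
- models.find_in(target, picture): "point" ([x, y, z] in m, in the coordinates of the camera as it stood for that picture, good to about 4 mm: the middle of the surface that is visible of it).
- models.silhouettes(target, picture): "region" (400x640 bool, what is visible of it).
The state is a dict: "clock": time; "joint_positions": joint angles; "qvel": joint speeds; "joint_efforts": joint torques, N m; "ee_pos": TCP position; "tool_rot": TCP orientation; "wrist_force": force on the tool from outside, world axes, zero at the start; "moment": the same for the moment, N m; "opening": opening from 0.0 (shut) to 1.0 (fully open); "gripper_force": force on a finger pad.
Only numpy, scipy, OpenCV 4.12 (cv2) and the standard library are available. Lean on these libraries where they do the work, as an engineer would, in place of code of your own. Each camera call takes 0.05 s, during which the arm holds its last target. There are 200 camera calls.

## Working session

There is one attempt and no reset: what is moved stays moved. The work goes in short steps, Python scripts to look and compute and a tool call to move; the robot and the scene stay as the last step left them, time stands still between calls to the robot, and variables do not carry over. Pictures are saved under pics/ and viewed, at most 10 in all, crops included, and the job is handed in when it is done.

Besides the shell and the picture viewer there is one more tool, called after "Emit:" by a JSON object that holds its "fn" and its "kwargs". apply_moves: Moves the arm, as the interface text tells. Its arguments: {"type":"object","properties":{"targets":{"type":"array","items":{"type":"array"}},"hand":{"type":"number"},"squeeze":{"type":"number"}},"required":["targets"]}

```bash
mkdir -p pics; cat > h.py <<'E'
import numpy as np, cv2
from station import monitor, snapshot, manip, models
def w(p,s): 
    return (np.linalg.inv(s['view'])@np.r_[p,1])[:3]
def cloud(s):
    K=s['camera_matrix'];d=s['depth'];v,u=np.mgrid[:400,:640]
    P=np.stack([(u-K[0,2])/K[0,0]*d,(v-K[1,2])/K[1,1]*d,d,np.ones_like(d)],-1)
    return (P@np.linalg.inv(s['view']).T)[...,:3]
def save(s,n): cv2.imwrite('pics/'+n,s['pixels'][...,::-1])
E
python3 - <<'E'
from h import *
st=monitor.get_state();print(st['clock'],st['ee_pos'],st['tool_rot'])
for n in ['top','scene']:
    s=snapshot(n);save(s,n+'0.png')
    for t in ['feeder','blank_a','ink_a','water_bowl','mouth','track_end','catches']:
        print(n,t,[(np.round(w(r['point'],s),3).tolist(),round(r['p'],2)) for r in models.find_in(t,s)])
E
```

```text
0.0 [0.24642471 0.57375563 0.24119989] [ 2.01487194e-01  9.79490687e-01 -8.99966913e-04 -3.07956075e-04]
top feeder [([0.52, 0.114, 0.085], 0.87)]
top blank_a [([0.362, -0.116, 0.009], 0.79), ([0.369, 0.216, 0.004], 0.75), ([0.572, -0.059, 0.098], 0.61), ([0.563, 0.041, 0.093], 0.57), ([0.525, 0.111, 0.086], 0.54)]
top ink_a [([0.428, 0.011, 0.048], 0.67), ([0.671, -0.019, 0.046], 0.54)]
top water_bowl [([0.469, -0.297, 0.031], 0.91)]
top mouth [([0.523, 0.111, 0.085], 0.95), ([0.672, -0.019, 0.047], 0.51)]
top track_end [([0.525, 0.109, 0.081], 0.81)]
top catches [([0.527, 0.108, 0.083], 0.81)]
scene feeder [([0.522, 0.146, 0.079], 0.87)]
scene blank_a [([0.368, -0.115, 0.005], 0.94), ([0.563, -0.057, 0.088], 0.8), ([0.363, 0.213, 0.007], 0.77), ([0.559, 0.043, 0.089], 0.63)]
scene ink_a [([0.665, -0.009, 0.035], 0.78), ([0.427, 0.022, 0.03], 0.69)]
scene water_bowl [([0.468, -0.297, 0.026], 0.56)]
scene mouth [([0.526, 0.153, 0.08], 0.86)]
scene track_end [([0.52, 0.149, 0.086], 0.73), ([0.466, -0.298, 0.026], 0.26)]
scene catches [([0.522, 0.152, 0.083], 0.86)]
```

View pics/top0.png

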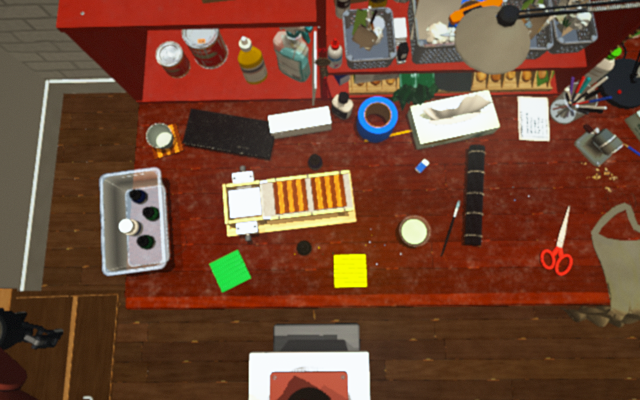

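View pics/scene0.png

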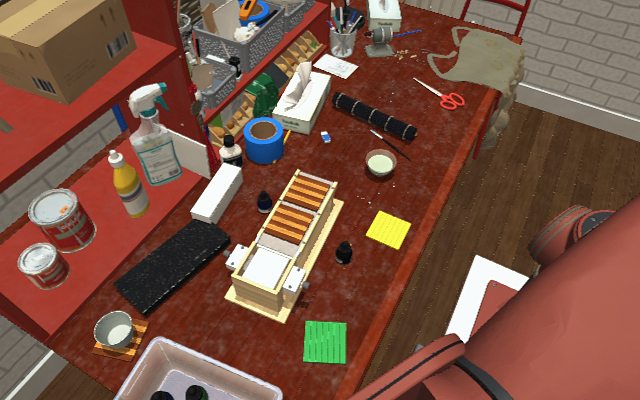

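The top view shows four square candidates. The green pad at (230,270) and the yellow one at (350,270) lie on the table, so they are the look-alikes. The striped wooden ones at (291,197) and (329,192) lie on the track at z≈0.09, so these are blank_a (nearer the mouth at 243,204) and blank_b. Next I'll fit their poses precisely and confirm in an enlarged crop.

```bash
python3 - <<'E'
from h import *
from scipy.spatial.transform import Rotation as R
s=snapshot('top');C=cloud(s);px=s['pixels'].astype(int)
def rect(m,n):
    P=C[m][:,:2].astype(np.float32);r=cv2.minAreaRect(P*1000);
    print(n,m.sum(),np.round(r[0],1),np.round(r[1],1),round(r[2],2),'z',np.round(np.percentile(C[m][:,2],[5,50,95]),4))
near=(abs(C[...,0]-.545)<.15)&(abs(C[...,1]-.03)<.24)
m=near&(C[...,2]>.065)&(C[...,2]<.12)
lab=cv2.connectedComponentsWithStats(m.astype(np.uint8))
k=1+np.argmax(lab[2][1:,4]);m=lab[1]==k;rect(m,'feeder')
hsv=cv2.cvtColor(s['pixels'],cv2.COLOR_RGB2HSV)
for r in models.silhouettes('blank_a',s): rect(r['region']&(C[...,2]>.0)&(C[...,2]<.12),'blank %.2f'%r['p'])
for t in ['ink_a','water_bowl']:
  for r in models.silhouettes(t,s): rect(r['region'],t)
for v,u in [(204,243),(204,230),(204,255),(190,243),(216,243),(200,268),(197,291),(192,329),(189,350)]: print(u,v,np.round(C[v,u],4),px[v,u])
q=monitor.get_state()['tool_rot'];print(R.from_quat(q).as_matrix().round(3))
# orthographic rectified view of z=.092 plane, 1px=.7mm : col = -y, row = -x
K=s['camera_matrix'];V=s['view']
gx,gy=np.mgrid[.66:.42:-.0005,.2:-.15:-.0005][0],None
gx,gy=np.meshgrid(np.arange(.68,.42,-.0005),np.arange(.2,-.16,-.0005),indexing='ij')
Q=np.stack([gx,gy,0*gx+.09,0*gx+1],-1)@V.T;U=Q[...,:3]@K.T
im=cv2.remap(s['pixels'],(U[...,0]/U[...,2]).astype(np.float32),(U[...,1]/U[...,2]).astype(np.float32),cv2.INTER_LINEAR)
cv2.imwrite('pics/ortho.png',im[...,::-1])
E
```

```text
feeder 5672 [557.2  50.1] [204.7 338.7] 6.03 z [0.0806 0.0899 0.0961]
blank 0.84 1055 [560.3  43. ] [89.7 87.2] 6.74 z [0.0888 0.0922 0.0956]
blank 0.73 1076 [570.6 -58.1] [91.3 90.3] 5.97 z [0.0885 0.0923 0.0962]
blank 0.60 1012 [368.4 217.7] [91.7 89.1] 27.54 z [0.0032 0.0069 0.0109]
blank 0.56 998 [ 364.4 -116. ] [86.1 87.3] 89.46 z [0.0036 0.0072 0.0113]
ink_a 181 [504.4 -31. ] [368.7  38.4] 3.09 z [0.0135 0.0447 0.0685]
ink_a 184 [389.1 -26.1] [146.3  40. ] 41.92 z [0.0132 0.046  0.069 ]
water_bowl 4934 [492.4  48. ] [361.7 326.5] 86.02 z [0.0096 0.0843 0.0956]
water_bowl 753 [ 468.9 -291.6] [81.6 82.6] 51.86 z [0.0262 0.0314 0.0437]
243 204 [0.5412 0.1682 0.0836] [249 252 253]
230 204 [0.5418 0.2034 0.0825] [249 254 255]
255 204 [0.5414 0.1366 0.08  ] [249 252 253]
243 190 [0.5794 0.1691 0.0844] [249 254 255]
243 216 [0.509  0.1678 0.0816] [232 236 242]
268 200 [0.5506 0.1009 0.0862] [230 221 197]
291 197 [0.5568 0.0389 0.0918] [250 178  43]
329 192 [ 0.5686 -0.0623  0.0936] [248 173  32]
350 189 [ 0.5941 -0.1223  0.0131] [241 233 183]
[[-0.919  0.395  0.   ]
 [ 0.395  0.919  0.   ]
 [-0.     0.    -1.   ]]
```

View pics/ortho.png

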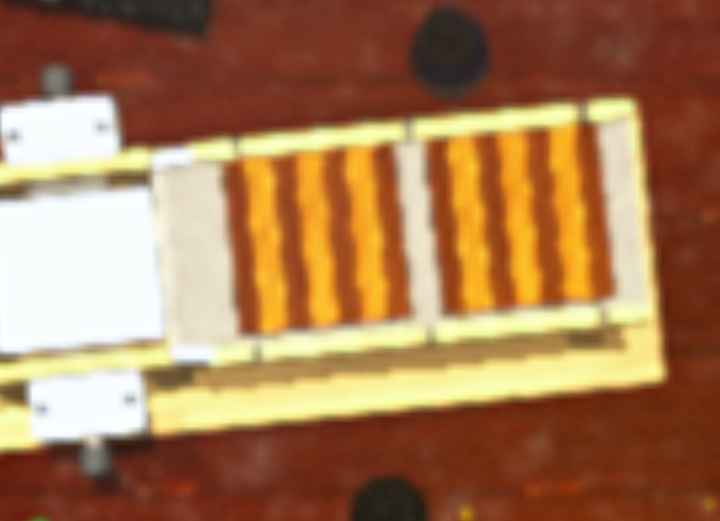

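The crop confirms blank_a (orange/brown stripes, ortho columns 235–405) and blank_b (columns 435–605) on the track. Feeder yaw is about 0.11 rad and the mouth is at about (0.546, 0.163). First I'll align the tool so the fingers lie along feeder x, half open.

Emit:
{"fn": "apply_moves", "kwargs": {"targets": [[[0,0,0],0.1757],[[0,0,0],0.1757],[[0,0,0],0.1757],[[0,0,0],0.1757],[[0,0,0],0.1757],[[0,0,0],0.1757],[[0,0,0],0]], "hand": 0.45}}

```text
clock: 1.88
ee_pos: [0.2467, 0.5742, 0.2423]
tool_rot: [0.666, 0.746, 0.0, 0.0]
wrist_force: [0.3, -0.7, -0.2]
opening: 0.451
gripper_force: 0.0
```

Emit:
{"fn": "apply_moves", "kwargs": {"targets": [[[-46,16,0],0],[[-46,16,0],0],[[-46,16,0],0],[[-46,16,0],0],[[-46,16,0],0],[[-46,16,0],0],[[-46,16,0],0],[[-46,16,0],0]]}}

```text
clock: 2.88
ee_pos: [0.4152, 0.2212, 0.2426]
tool_rot: [0.665, 0.747, 0.0, 0.0]
wrist_force: [0.9, 0.2, -1.1]
opening: 0.449
gripper_force: 0.0
```

Emit:
{"fn": "apply_moves", "kwargs": {"targets": [[[-46,16,0],0],[[-46,16,0],0],[[-46,16,0],0],[[-46,16,0],0],[[-46,16,0],0],[[-46,16,0],0],[[-46,16,0],0],[[-8,-6,0],0]]}}

```text
clock: 3.88
ee_pos: [0.5572, -0.0963, 0.242]
tool_rot: [0.667, 0.745, -0.0, 0.0]
wrist_force: [-1.4, 0.1, 1.4]
opening: 0.449
gripper_force: 0.0
```

Emit:
{"fn": "apply_moves", "kwargs": {"targets": [[[-20,0,0],0],[[0,0,40],0],[[0,0,40],0],[[0,0,30],0],[[0,0,0],0]]}}

```text
clock: 4.5
ee_pos: [0.5564, -0.1124, 0.1297]
tool_rot: [0.666, 0.746, -0.001, -0.003]
wrist_force: [0.4, 0.2, 1.1]
opening: 0.451
gripper_force: 0.0
```

Emit:
{"fn": "apply_moves", "kwargs": {"targets": [[[-13,20,0],0],[[0,0,8],0],[[0,0,8],0],[[0,0,0],0],[[0,0,0],0]]}}

```text
clock: 5.12
ee_pos: [0.5797, -0.1239, 0.1164]
tool_rot: [0.667, 0.745, -0.0, -0.0]
wrist_force: [-0.3, 0.5, -0.2]
opening: 0.449
gripper_force: 0.0
```

```bash
python3 - <<'E'
from h import *
s=snapshot('scene')
a=s['pixels'][150:290,220:380];b=snapshot('wrist');print(monitor.get_state()['ee_pos'])
im=np.vstack([cv2.resize(a,(480,420))[:, :],])
im=np.hstack([cv2.resize(a,(400,350)),cv2.resize(b['pixels'],(400,350))])
cv2.imwrite('pics/p1.png',im[...,::-1])
E
```

```text
[ 0.57996667 -0.12410747  0.1166229 ]
```

View pics/p1.png

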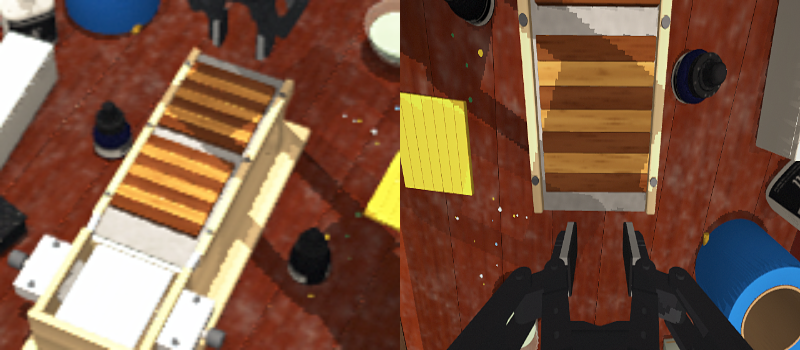

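The wrist view shows the finger tips at about (568,228) and (632,228), just behind the open track end and centred on the track. Next, tip height from depth.

```bash
python3 - <<'E'
from h import *
s=snapshot('wrist');C=cloud(s);e=monitor.get_state()['ee_pos'];print(e)
m=(C[...,2]>.09)&(C[...,2]<.135)&(np.hypot(C[...,0]-e[0],C[...,1]-e[1])<.06)
P=C[m]-e;f=np.array([[-.11,.994],[.994,.11]])
Q=P[:,:2]@f.T
for sgn in (1,-1):
    k=Q[:,1]*sgn>0; print(k.sum(),'z',np.percentile(P[k,2],[0,2,10]),'fy',np.percentile(Q[k,0],[1,50,99]),'fx',np.percentile(Q[k,1],[1,50,99]))
r=[x for x in models.silhouettes('blank_a',s)]
for x in r:
    c=C[x['region']&(C[...,2]>.088)];
    if len(c)>200: print(x['p'],cv2.minAreaRect((c[:,:2]*1000).astype(np.float32)),np.median(c[:,2]))
t=(C[...,2]>.083)&(C[...,2]<.0875)&(abs(C[...,0]-.575)<.05)&(C[...,1]<-.08);t=C[t];print(len(t),np.median(t[:,2]),t[:,1].min())
E
```

```text
[ 0.58006995 -0.12418283  0.11667082]
6446 z [-0.02665525 -0.02611967 -0.02541508] fy [-0.0068114   0.03350772  0.05824852] fx [0.00031978 0.02143178 0.04883099]
6446 z [-0.02663623 -0.02586903 -0.02525016] fy [-0.00698088  0.03389306  0.05828435] fx [-0.05643844 -0.02128701 -0.00025391]
0.82 ((569.7401123046875, -59.72303009033203), (88.53366088867188, 88.3731918334961), 6.2427473068237305) 0.09225581845604733
0.6 ((566.656494140625, -20.160476684570312), (88.09806060791016, 40.645782470703125), 6.616525650024414) 0.09175341389745004
3699 0.08527208544850617 -0.12363931456299679
```

Emit:
{"fn": "apply_moves", "kwargs": {"targets": [[[0,-3,8],0],[[0,0,6],0],[[0,0,3],0],[[0,0,0],0]]}}

```text
clock: 5.82
ee_pos: [0.5767, -0.1244, 0.0987]
tool_rot: [0.667, 0.745, -0.0, -0.0]
wrist_force: [-0.6, 0.3, -0.3]
opening: 0.455
gripper_force: 0.0
```

Emit:
{"fn": "apply_moves", "kwargs": {"targets": [[[0,0,2],0],[[0,0,0],0]]}}

```text
clock: 6.08
ee_pos: [0.577, -0.1245, 0.0973]
tool_rot: [0.667, 0.745, 0.0, 0.0]
wrist_force: [0.4, 0.3, 0.4]
opening: 0.447
gripper_force: 0.0
```

Emit:
{"fn": "apply_moves", "kwargs": {"targets": [[[0,0,2],0],[[0,0,0],0]]}}

```text
clock: 6.32
ee_pos: [0.5769, -0.1245, 0.0951]
tool_rot: [0.667, 0.745, -0.0, -0.0]
wrist_force: [0.0, 0.2, 0.6]
opening: 0.454
gripper_force: 0.0
```

Emit:
{"fn": "apply_moves", "kwargs": {"targets": [[[0,0,2],0],[[0,0,0],0]]}}

```text
clock: 6.58
ee_pos: [0.5773, -0.1246, 0.0946]
tool_rot: [0.667, 0.745, 0.0, 0.0]
wrist_force: [-3.7, 2.4, 7.3]
opening: 0.451
gripper_force: 4.0
```

Emit:
{"fn": "apply_moves", "kwargs": {"targets": [[[0,0,1.5],0],[[0,0,0],0]]}}

```text
clock: 6.82
ee_pos: [0.5774, -0.1246, 0.0944]
tool_rot: [0.667, 0.745, 0.0, 0.0]
wrist_force: [-8.1, 1.8, 16.0]
opening: 0.449
gripper_force: 8.0
```

Contact with the track is at TCP z ≈ 0.0948. Raising about 2 mm and pushing.

Emit:
{"fn": "apply_moves", "kwargs": {"targets": [[[0,0,-5],0],[[5,0,0],0],[[8,0,0],0],[[8,0,0],0],[[8,0,0],0],[[8,0,0],0],[[8,0,0],0],[[0,0,0],0]]}}

```text
clock: 7.82
ee_pos: [0.5719, -0.079, 0.0968]
tool_rot: [0.667, 0.745, 0.0, -0.0]
wrist_force: [-0.1, -1.2, 0.5]
opening: 0.45
gripper_force: 0.0
```

Emit:
{"fn": "apply_moves", "kwargs": {"targets": [[[8,0,0],0],[[8,0,0],0],[[8,0,0],0],[[8,0,0],0],[[8,0,0],0],[[8,0,0],0],[[6,0,0],0],[[0,0,0],0]]}}

```text
clock: 8.82
ee_pos: [0.5659, -0.0255, 0.0967]
tool_rot: [0.667, 0.745, 0.0, -0.0]
wrist_force: [0.4, 0.0, -0.0]
opening: 0.449
gripper_force: 0.0
```

```bash
python3 - <<'E'
from h import *
s=snapshot('top');C=cloud(s);print(monitor.get_state()['ee_pos'])
for x in models.silhouettes('blank_a',s):
    c=C[x['region']&(C[...,2]>.07)]
    if len(c)>200: print(x['p'],cv2.minAreaRect((c[:,:2]*1000).astype(np.float32)),np.median(c[:,2]))
cv2.imwrite('pics/p2.png',cv2.resize(s['pixels'][140:270,180:380],(800,520),interpolation=cv2.INTER_CUBIC)[...,::-1])
E
```

```text
[ 0.56590096 -0.02574885  0.09665967]
0.58 ((523.4808349609375, 117.30821228027344), (161.16824340820312, 81.13543701171875), 32.867095947265625) 0.09235036108556494
0.58 ((467.58868408203125, -14.484664916992188), (297.248046875, 74.61243438720703), 31.389944076538086) 0.09237740786935311
```

View pics/p2.png

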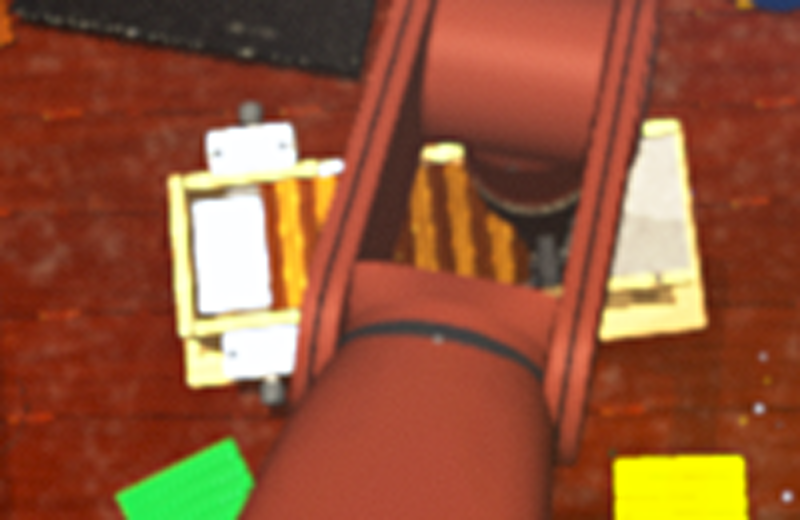

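Blank_a's front edge (col ~268) is partway over the mouth and the white plate's far side (col ~192) is about 45–50 mm ahead. Continuing gently.

Emit:
{"fn": "apply_moves", "kwargs": {"targets": [[[7,0,0],0],[[7,0,0],0],[[7,0,0],0],[[7,0,0],0],[[5,0,0],0],[[3,0,0],0],[[0,0,0],0]]}}

```text
clock: 9.8
ee_pos: [0.562, 0.01, 0.0968]
tool_rot: [0.667, 0.745, 0.0, -0.0]
wrist_force: [0.3, 0.6, -1.2]
opening: 0.453
gripper_force: 0.0
```

Emit:
{"fn": "apply_moves", "kwargs": {"targets": [[[3,0,0],0],[[2,0,0],0],[[0,0,0],0]]}}

```text
clock: 10.18
ee_pos: [0.5616, 0.0148, 0.0968]
tool_rot: [0.667, 0.745, 0.0, -0.0]
wrist_force: [-0.3, -0.1, 0.4]
opening: 0.447
gripper_force: 0.0
```

Emit:
{"fn": "apply_moves", "kwargs": {"targets": [[[2,0,0],0],[[0,0,0],0]]}}

```text
clock: 10.42
ee_pos: [0.5613, 0.0167, 0.0968]
tool_rot: [0.667, 0.745, 0.0, -0.0]
wrist_force: [-0.3, -1.0, 0.1]
opening: 0.448
gripper_force: 0.1
```

Emit:
{"fn": "apply_moves", "kwargs": {"targets": [[[2,0,0],0],[[1,0,0],0],[[0,0,0],0]]}}

```text
clock: 10.8
ee_pos: [0.561, 0.0198, 0.0968]
tool_rot: [0.667, 0.745, 0.0, -0.0]
wrist_force: [-0.3, -0.3, 1.3]
opening: 0.45
gripper_force: 0.1
```

Emit:
{"fn": "apply_moves", "kwargs": {"targets": [[[2,0,0],0],[[0,0,0],0]]}}

```text
clock: 11.05
ee_pos: [0.5607, 0.0218, 0.0968]
tool_rot: [0.667, 0.745, 0.0, -0.0]
wrist_force: [-1.3, -0.4, 0.2]
opening: 0.447
gripper_force: 0.1
```

Emit:
{"fn": "apply_moves", "kwargs": {"targets": [[[2,0,0],0],[[0,0,0],0]]}}

```text
clock: 11.3
ee_pos: [0.5605, 0.0238, 0.0968]
tool_rot: [0.667, 0.745, 0.0, -0.0]
wrist_force: [0.2, -0.1, 0.7]
opening: 0.446
gripper_force: 0.0
```

Emit:
{"fn": "apply_moves", "kwargs": {"targets": [[[2,0,0],0],[[0,0,0],0]]}}

```text
clock: 11.55
ee_pos: [0.5602, 0.0242, 0.0968]
tool_rot: [0.667, 0.745, -0.001, 0.001]
wrist_force: [-1.4, -5.7, -0.5]
opening: 0.452
gripper_force: 3.0
```

Emit:
{"fn": "apply_moves", "kwargs": {"targets": [[[2,0,0],0],[[0,0,0],0]]}}

```text
clock: 11.8
ee_pos: [0.5601, 0.0245, 0.0969]
tool_rot: [0.667, 0.745, -0.002, 0.002]
wrist_force: [-0.5, -12.6, 0.4]
opening: 0.447
gripper_force: 6.2
```

```bash
python3 - <<'E'
from h import *
s=snapshot('scene');w_=snapshot('wrist')
a=s['pixels'][150:310,210:380]
im=np.hstack([cv2.resize(a,(425,400),interpolation=cv2.INTER_CUBIC),cv2.resize(w_['pixels'],(375,400))])
cv2.imwrite('pics/p3.png',im[...,::-1])
E
```

```text
(no output)
```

View pics/p3.png

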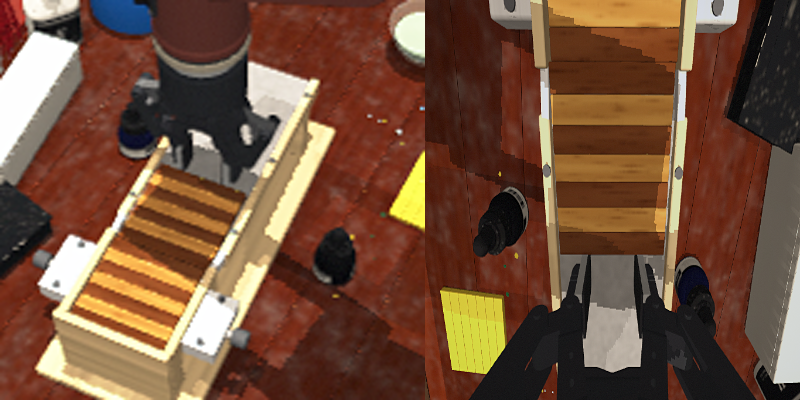

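The blank_a/blank_b train is against the back stop (force 6 → 12.6 N), both flat and square in the wrist view. Now back off, lift, go over the mouth, and press.

Emit:
{"fn": "apply_moves", "kwargs": {"targets": [[[-8,0,0],0],[[0,0,-15],0],[[0,0,-15],0],[[40,0,0],0],[[40,0,0],0],[[40,0,0],0],[[25.5,0,0],0],[[0,0,0],0]]}}

```text
clock: 12.9
ee_pos: [0.545, 0.1664, 0.1282]
tool_rot: [0.666, 0.746, 0.001, 0.0]
wrist_force: [0.8, -0.4, -0.4]
opening: 0.449
gripper_force: 0.0
```

Emit:
{"fn": "apply_moves", "kwargs": {"targets": [[[0,0,10],0],[[0,0,10],0],[[0,0,5],0],[[0,0,3],0],[[0,0,0],0]]}}

```text
clock: 13.52
ee_pos: [0.545, 0.1638, 0.0987]
tool_rot: [0.667, 0.745, -0.0, -0.0]
wrist_force: [-0.4, -0.1, 1.2]
opening: 0.447
gripper_force: 0.6
```

Emit:
{"fn": "apply_moves", "kwargs": {"targets": [[[0,0,3],0],[[0,0,3],0],[[0,0,3],0],[[0,0,3],0],[[0,0,0],0]]}}

```text
clock: 14.15
ee_pos: [0.5458, 0.1641, 0.0878]
tool_rot: [0.667, 0.745, 0.001, 0.001]
wrist_force: [-1.6, -2.4, 5.9]
opening: 0.45
gripper_force: 2.5
```

Emit:
{"fn": "apply_moves", "kwargs": {"targets": [[[0,0,3],0],[[0,0,3],0],[[0,0,3],0],[[0,0,0],0]]}}

```text
clock: 14.65
ee_pos: [0.5458, 0.1642, 0.0793]
tool_rot: [0.667, 0.745, 0.001, 0.001]
wrist_force: [-2.1, -2.5, 9.9]
opening: 0.449
gripper_force: 4.5
```

Emit:
{"fn": "apply_moves", "kwargs": {"targets": [[[0,0,2],0],[[0,0,0],0],[[0,0,-5],0],[[0,0,0],0]]}}

```text
clock: 15.15
ee_pos: [0.5459, 0.1642, 0.0826]
tool_rot: [0.667, 0.745, 0.001, 0.001]
wrist_force: [-2.9, -2.2, 8.7]
opening: 0.455
gripper_force: 4.3
```

Emit:
{"fn": "apply_moves", "kwargs": {"targets": [[[0,0,-5],0],[[0,0,-15],0],[[0,0,-25],0],[[-50,0,0],0],[[-50,0,0],0],[[-50,0,0],0],[[0,0,0],0]]}}

```text
clock: 16.02
ee_pos: [0.5622, 0.012, 0.1268]
tool_rot: [0.668, 0.744, 0.0, 0.001]
wrist_force: [0.2, 1.0, 0.5]
opening: 0.454
gripper_force: 0.0
```

```bash
python3 - <<'E'
from h import *
s=snapshot('scene');w_=snapshot('wrist');C=cloud(w_);print(monitor.get_state()['ee_pos'])
D=cloud(s)
for n,S,X in(('s',s,D),('w',w_,C)):
  for x in models.silhouettes('blank_a',S):
    c=X[x['region']]; print(n,round(x['p'],2),np.median(c,0).round(4),cv2.minAreaRect((c[:,:2]*1000).astype(np.float32)))
f=np.array([[.994,.11],[-.11,.994]]);F=(C[...,:2]-[.5446,.1647])@f.T
for y in(-30,-15,0,15,30,-60):
    m=(abs(F[...,1]*1000-y)<4)&(abs(F[...,0])<.03);print(y,m.sum(),np.median(C[m][:,2]) if m.any() else None)
a=s['pixels'][150:310,210:380]
im=np.hstack([cv2.resize(a,(425,400),interpolation=cv2.INTER_CUBIC),cv2.resize(w_['pixels'],(375,400))])
cv2.imwrite('pics/p4.png',im[...,::-1])
E
```

```text
[0.56164247 0.01488069 0.12631373]
s 0.97 [0.5458 0.1604 0.0732] ((426.1807861328125, 341.0806579589844), (102.94884490966797, 541.5047607421875), 33.87363815307617)
s 0.73 [0.3658 0.218  0.0067] ((304.67822265625, 352.096435546875), (89.425537109375, 396.72161865234375), 24.40745735168457)
s 0.7 [ 0.3618 -0.1131  0.0069] ((324.48193359375, 189.22496032714844), (94.4765396118164, 713.5852661132812), 7.2596635818481445)
s 0.67 [0.5502 0.0809 0.0914] ((429.2943420410156, 296.60516357421875), (109.24565124511719, 611.916259765625), 29.155324935913086)
w 0.88 [ 0.3658 -0.1103  0.0072] ((418.2997131347656, -20.200546264648438), (340.0548095703125, 111.42472839355469), 59.35961151123047)
w 0.77 [0.5532 0.084  0.0922] ((553.5821533203125, 78.21426391601562), (91.05264282226562, 93.5381088256836), 4.721912384033203)
w 0.71 [0.5498 0.1352 0.0738] ((551.4567260742188, 121.66763305664062), (87.63048553466797, 47.91950225830078), 6.15764856338501)
-30 1964 0.07380780625865457
-15 0 None
0 0 None
15 0 None
30 0 None
-60 2106 0.0922825657864769
```

View pics/p4.png

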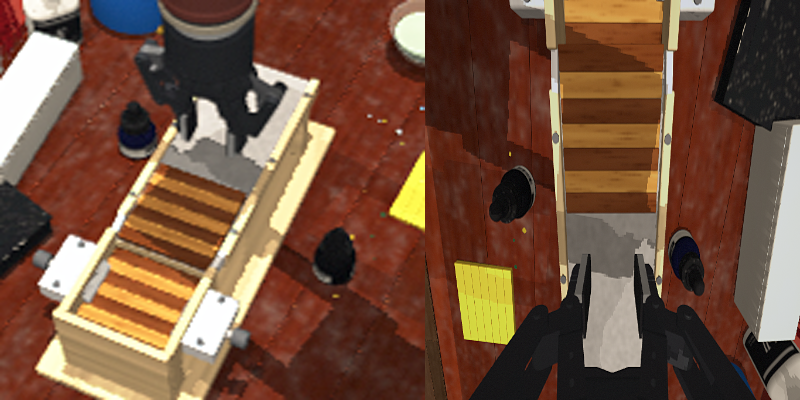

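blank_a is latched: its top is at 0.0735 and level, with the steel catch visible at (95,282). Now blank_b.

Emit:
{"fn": "apply_moves", "kwargs": {"targets": [[[0,0,15],0],[[0,0,14.5],0],[[0,0,0],0],[[7,0,0],0],[[7,0,0],0],[[7,0,0],0],[[7,0,0],0],[[7,0,0],0]]}}

```text
clock: 17.23
ee_pos: [0.5576, 0.0505, 0.0964]
tool_rot: [0.667, 0.745, 0.0, 0.0]
wrist_force: [0.3, 0.3, 0.4]
opening: 0.45
gripper_force: 0.2
```

Emit:
{"fn": "apply_moves", "kwargs": {"targets": [[[7,0,0],0],[[7,0,0],0],[[7,0,0],0],[[7,0,0],0],[[7,0,0],0],[[0,0,0],0]]}}

```text
clock: 17.98
ee_pos: [0.5536, 0.0853, 0.0963]
tool_rot: [0.667, 0.745, 0.0, -0.0]
wrist_force: [0.6, -0.1, 0.5]
opening: 0.449
gripper_force: 0.0
```

```bash
python3 - <<'E'
from h import *
s=snapshot('scene');w_=snapshot('wrist');C=cloud(w_);D=cloud(s);print(monitor.get_state()['ee_pos'])
f=np.array([[.994,.11],[-.11,.994]])
for n,X in(('w',C),('s',D)):
  F=(X[...,:2]-[.5446,.1647])@f.T
  for y in range(-60,45,12):
    o=[]
    for x in(-30,0,30):
      m=(abs(F[...,1]*1000-y)<3)&(abs(F[...,0]*1000-x)<6)&(X[...,2]<.1);o.append(round(float(np.median(X[m][:,2]))*1000,1) if m.sum()>3 else None)
    print(n,y,o)
a=s['pixels'][150:310,210:380]
im=np.hstack([cv2.resize(a,(425,400),interpolation=cv2.INTER_CUBIC),cv2.resize(w_['pixels'],(375,400))])
cv2.imwrite('pics/p5.png',im[...,::-1])
E
```

```text
[0.55360949 0.08481839 0.09618387]
w -60 [92.6, 92.7, 92.8]
w -48 [92.3, 92.2, 92.2]
w -36 [91.7, 91.7, 91.8]
w -24 [91.2, 91.2, 91.3]
w -12 [90.7, 90.7, 90.7]
w 0 [90.3, 90.2, 90.2]
w 12 [89.7, 89.7, 89.7]
w 24 [73.8, 73.9, 73.9]
w 36 [73.9, 73.8, 73.8]
s -60 [91.8, 92.2, 90.7]
s -48 [92.3, 90.6, 92.2]
s -36 [91.4, 91.1, 90.7]
s -24 [90.5, 90.4, 90.2]
s -12 [89.3, 90.1, 90.4]
s 0 [89.5, 89.1, 89.3]
s 12 [89.2, 88.4, 88.7]
s 24 [72.4, 73.8, 72.6]
s 36 [None, None, None]
```

View pics/p5.png

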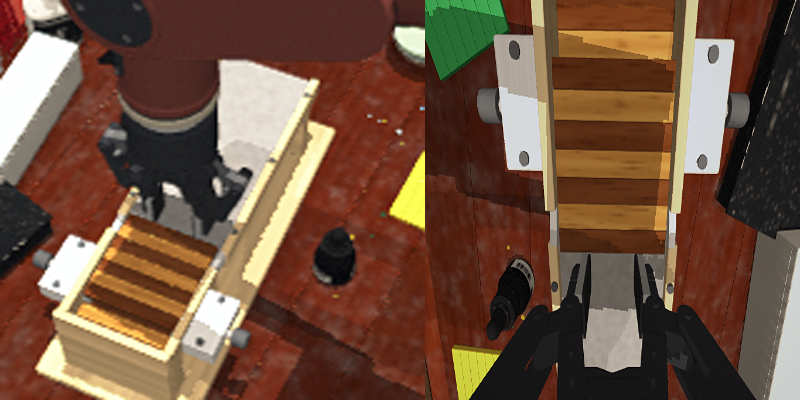

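blank_b rides on the catches (tilt ~2.5°), with about 26 mm left to the stop. I'll lower the tips by 1 mm and continue until contact.

Emit:
{"fn": "apply_moves", "kwargs": {"targets": [[[5,0,1],0],[[5,0,0],0],[[5,0,0],0],[[4,0,0],0],[[3,0,0],0],[[0,0,0],0]]}}

```text
clock: 18.82
ee_pos: [0.5511, 0.1069, 0.0952]
tool_rot: [0.667, 0.745, -0.0, -0.0]
wrist_force: [-0.1, -0.9, 0.4]
opening: 0.445
gripper_force: 0.0
```

Emit:
{"fn": "apply_moves", "kwargs": {"targets": [[[2,0,0],0],[[2,0,0],0],[[0,0,0],0]]}}

```text
clock: 19.2
ee_pos: [0.5508, 0.1106, 0.0953]
tool_rot: [0.667, 0.745, -0.0, -0.0]
wrist_force: [0.5, 0.1, 0.4]
opening: 0.448
gripper_force: 0.1
```

Emit:
{"fn": "apply_moves", "kwargs": {"targets": [[[2,0,0],0],[[0,0,0],0]]}}

```text
clock: 19.45
ee_pos: [0.5504, 0.1116, 0.0951]
tool_rot: [0.667, 0.745, -0.001, 0.0]
wrist_force: [-0.7, -5.5, 0.1]
opening: 0.448
gripper_force: 2.5
```

Emit:
{"fn": "apply_moves", "kwargs": {"targets": [[[-4,0,0],0],[[0,0,-16],0],[[0,0,-16],0],[[28,0,0],0],[[28.5,0,0],0],[[0,0,0],0],[[0,0,10],0],[[0,0,10],0]]}}

```text
clock: 20.45
ee_pos: [0.5449, 0.164, 0.1068]
tool_rot: [0.667, 0.745, -0.0, 0.0]
wrist_force: [-0.3, -0.1, -1.1]
opening: 0.447
gripper_force: 0.0
```

Emit:
{"fn": "apply_moves", "kwargs": {"targets": [[[0,0,5],0],[[0,0,3],0],[[0,0,3],0],[[0,0,3],0],[[0,0,0],0]]}}

```text
clock: 21.08
ee_pos: [0.5464, 0.1646, 0.0962]
tool_rot: [0.667, 0.745, 0.001, 0.001]
wrist_force: [-6.0, -2.0, 16.5]
opening: 0.448
gripper_force: 7.8
```

Emit:
{"fn": "apply_moves", "kwargs": {"targets": [[[0,0,2],0],[[0,0,0],0]]}}

```text
clock: 21.32
ee_pos: [0.5465, 0.1646, 0.0954]
tool_rot: [0.667, 0.745, 0.001, 0.001]
wrist_force: [-9.8, -3.8, 22.8]
opening: 0.449
gripper_force: 11.6
```

Force is climbing without travel, so I'll lift and look.

Emit:
{"fn": "apply_moves", "kwargs": {"targets": [[[0,0,-10],0],[[0,0,-30],0],[[0,0,-30],0],[[-60,0,0],0],[[-60,0,0],0],[[0,0,0],0]]}}

```text
clock: 22.08
ee_pos: [0.5587, 0.0416, 0.1615]
tool_rot: [0.669, 0.743, -0.0, 0.001]
wrist_force: [0.9, -0.3, 0.0]
opening: 0.451
gripper_force: 0.0
```

```bash
python3 - <<'E'
from h import *
s=snapshot('scene');w_=snapshot('wrist');C=cloud(w_);D=cloud(s);print(monitor.get_state()['ee_pos'])
f=np.array([[.994,.11],[-.11,.994]])
for n,X in(('w',C),('s',D)):
  F=(X[...,:2]-[.5446,.1647])@f.T
  for y in (-52,-40,-30,-20,-10,0,10,20,30,40,47):
    o=[]
    for x in(-40,-30,-15,0,15,30,40):
      m=(abs(F[...,1]*1000-y)<3)&(abs(F[...,0]*1000-x)<4)&(X[...,2]<.11);o.append(round(float(np.median(X[m][:,2]))*1000,1) if m.sum()>2 else None)
    print(n,y,o)
a=s['pixels'][200:310,210:330]
im=np.hstack([cv2.resize(a,(425,400),interpolation=cv2.INTER_CUBIC),cv2.resize(w_['pixels'][:240,130:510],(375,400))])
cv2.imwrite('pics/p6.png',im[...,::-1])
E
```

```text
[0.5581035  0.04499799 0.16121309]
w -52 [85.5, 85.3, 85.4, 85.3, 85.4, 85.2, 85.1]
w -40 [85.9, 86.2, 86.3, 86.4, 86.4, 86.5, 86.7]
w -30 [86.0, 86.1, 86.2, 86.3, 86.4, 86.4, 86.7]
w -20 [85.8, 86.1, 86.2, 86.4, 86.4, 86.5, 86.7]
w -10 [85.6, 86.1, 86.3, 86.3, 86.4, 86.6, 86.7]
w 0 [85.7, 86.2, 86.3, 86.3, 86.5, 86.6, 86.6]
w 10 [85.6, 86.2, 86.1, 86.2, 86.3, 86.5, 86.5]
w 20 [None, None, None, None, None, None, None]
w 30 [None, None, None, None, None, None, None]
w 40 [None, None, None, None, None, None, None]
w 47 [None, None, None, None, None, None, None]
s -52 [85.1, 85.5, 83.6, 84.0, 84.2, 84.0, 84.6]
s -40 [83.9, 85.5, 85.4, 85.4, 85.1, 84.9, 86.4]
s -30 [86.0, 85.4, 85.1, 84.6, 86.0, 85.7, 85.6]
s -20 [85.6, 85.9, 84.9, 85.0, 84.8, 86.2, 85.7]
s -10 [85.4, 85.2, 84.6, 85.3, 85.6, 86.0, 86.5]
s 0 [85.4, 85.3, 85.7, 84.4, 85.9, 85.2, 86.0]
s 10 [86.1, 86.1, 85.2, 85.2, 85.5, 85.0, 86.4]
s 20 [85.6, 85.6, 86.0, 85.8, 84.9, 84.5, 86.2]
s 30 [84.8, 84.5, 85.6, 85.2, 85.4, 85.0, 84.9]
s 40 [None, 86.5, None, None, 87.1, None, 84.8]
s 47 [99.3, 100.0, 99.2, 99.5, 100.0, 98.6, 98.6]
```

View pics/p6.png

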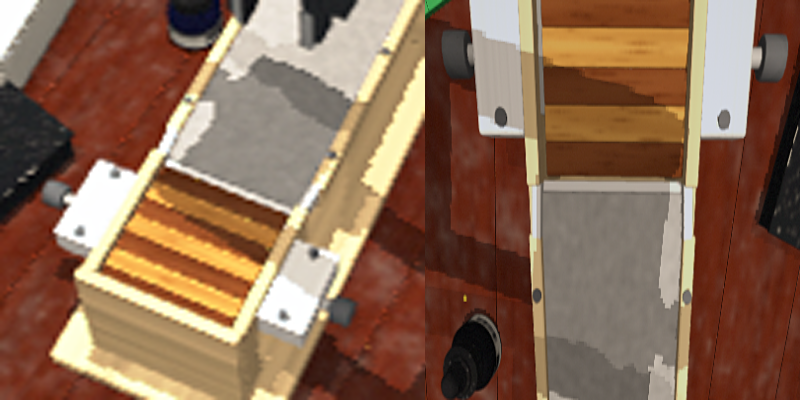

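blank_b sits level in the mouth at top ≈86.3 mm, resting on the catch bevels. Checking its lateral centring before pressing harder.

```bash
python3 - <<'E'
from h import *
s=snapshot('wrist');C=cloud(s);e=monitor.get_state()['ee_pos']
f=np.array([[.994,.11],[-.11,.994]]);F=((C[...,:2]-[.5446,.1647])@f.T)*1000
print('tcp',((e[:2]-[.5446,.1647])@f.T)*1000)
for r in (20,40,60,80,95,110):
    row=[(int(u),F[r,u].round(1).tolist(),round(C[r,u,2]*1000,1)) for u in range(225,375)]
    z=np.array([q[2] for q in row]);x=np.array([q[1][0] for q in row])
    i=np.where(np.abs(np.diff(z))>4)[0]
    print(r,round(row[75][1][1],1),[(row[k][0],round(x[k],1),z[k],round(x[k+1],1),z[k+1]) for k in i])
# wood stripe boundaries by colour
for r in (45,95): print([tuple(s['pixels'][r,u].tolist()) for u in list(range(236,252))]);print([tuple(s['pixels'][r,u].tolist()) for u in range(318,332)]); print(F[r,236:252,0].round(1),C[r,236:252,2].round(3));print(F[r,318:332,0].round(1),C[r,318:332,2].round(3))
E
```

```text
tcp [   0.22523883 -119.58728369]
20 7.2 [(225, np.float64(-54.1), np.float64(90.0), np.float64(-52.3), np.float64(94.7))]
40 -3.4 [(227, np.float64(-54.5), np.float64(88.3), np.float64(-52.2), np.float64(94.4)), (235, np.float64(-48.0), np.float64(95.2), np.float64(0.6), np.float64(293.1)), (236, np.float64(0.6), np.float64(293.1), np.float64(-46.8), np.float64(95.7)), (249, np.float64(-43.0), np.float64(80.3), np.float64(-41.4), np.float64(85.6))]
60 -14.4 [(229, np.float64(-54.3), np.float64(88.3), np.float64(-51.7), np.float64(96.1)), (244, np.float64(-44.5), np.float64(91.8), np.float64(-44.8), np.float64(87.7)), (351, np.float64(19.6), np.float64(87.4), np.float64(0.6), np.float64(293.1)), (352, np.float64(0.6), np.float64(293.1), np.float64(20.9), np.float64(86.8))]
80 -25.7 [(230, np.float64(-54.5), np.float64(89.4), np.float64(-52.5), np.float64(94.6)), (252, np.float64(-44.6), np.float64(71.6), np.float64(-41.1), np.float64(85.7)), (343, np.float64(15.1), np.float64(86.4), np.float64(0.6), np.float64(293.1)), (344, np.float64(0.6), np.float64(293.1), np.float64(16.3), np.fl
[... 2170 characters left out ...]
, 212, 158), (217, 220, 165), (230, 211, 156), (112, 91, 61), (91, 73, 49), (98, 79, 55), (99, 81, 56), (97, 79, 54), (95, 77, 52), (101, 83, 58)]
[(87, 43, 18), (90, 45, 22), (86, 43, 20), (85, 44, 17), (85, 44, 20), (85, 43, 23), (84, 42, 18), (85, 42, 19), (87, 45, 22), (86, 44, 21), (89, 47, 25), (88, 46, 22), (89, 44, 22), (90, 44, 22)]
[-50.1 -49.5 -48.6 -48.3 -47.9 -47.1 -46.5 -46.1 -45.3 -44.8 -44.6 -44.7
 -44.9 -44.5 -44.7 -44.8] [0.095 0.095 0.096 0.095 0.094 0.095 0.095 0.094 0.095 0.094 0.093 0.089
 0.086 0.085 0.081 0.077]
[-0.5  0.1  0.7  1.4  2.   2.6  3.3  3.9  4.5  5.2  5.8  6.4  7.1  7.7] [0.086 0.087 0.086 0.087 0.087 0.087 0.087 0.086 0.087 0.086 0.086 0.087
 0.086 0.087]
```

The left cheek is at −44.8 and the blank's left edge at −41.2. So the arm's give under load dragged blank_b against the +x cheek, which binds the +x catch. I'll press again with a −x bias to centre it.

Emit:
{"fn": "apply_moves", "kwargs": {"targets": [[[60,0,0],0],[[60,1,0],0],[[0,0,30],0],[[0,0,25],0],[[0,0,8],0],[[0,0,2],0],[[0,0,0],0]]}}

```text
clock: 23.1
ee_pos: [0.5465, 0.165, 0.0972]
tool_rot: [0.667, 0.745, 0.001, 0.0]
wrist_force: [0.8, -0.5, 0.7]
opening: 0.45
gripper_force: 0.0
```

Emit:
{"fn": "apply_moves", "kwargs": {"targets": [[[0,0,1],0],[[0,-1.5,0.5],0],[[0,-1.5,0],0],[[0,-1,0],0],[[0,0,0],0]]}}

```text
clock: 23.72
ee_pos: [0.5426, 0.1644, 0.0955]
tool_rot: [0.667, 0.745, 0.001, 0.001]
wrist_force: [3.1, 0.0, 3.7]
opening: 0.451
gripper_force: 2.1
```

Emit:
{"fn": "apply_moves", "kwargs": {"targets": [[[0,0,3],0],[[0,0,3],0],[[0,0,3],0],[[0,0,0],0]]}}

```text
clock: 24.22
ee_pos: [0.5433, 0.1645, 0.0875]
tool_rot: [0.667, 0.745, 0.001, 0.001]
wrist_force: [1.3, -0.2, 9.6]
opening: 0.451
gripper_force: 4.8
```

It's through. Continuing to the latch depth.

Emit:
{"fn": "apply_moves", "kwargs": {"targets": [[[0,0,3],0],[[0,0,3],0],[[0,0,3],0],[[0,0,1],0],[[0,0,0],0]]}}

```text
clock: 24.85
ee_pos: [0.5433, 0.1645, 0.0779]
tool_rot: [0.667, 0.745, 0.001, 0.001]
wrist_force: [0.6, 0.1, 12.8]
opening: 0.451
gripper_force: 6.3
```

Emit:
{"fn": "apply_moves", "kwargs": {"targets": [[[0,0,1],0],[[0,0,0],0],[[0,0,-5],0],[[0,0,-5],0],[[0,0,-30],0],[[0,0,-40],0],[[-60,0,0],0],[[-60,0,0],0]]}}

```text
clock: 25.85
ee_pos: [0.5542, 0.0446, 0.1545]
tool_rot: [0.666, 0.746, -0.0, -0.001]
wrist_force: [0.4, -0.5, 0.0]
opening: 0.447
gripper_force: 0.0
```

Emit:
{"fn": "apply_moves", "kwargs": {"targets": [[[-40,0,-30],0],[[0,0,0],0]]}}

```text
clock: 26.1
ee_pos: [0.5602, 0.0027, 0.1862]
tool_rot: [0.668, 0.744, 0.0, 0.001]
wrist_force: [1.0, 1.4, 0.0]
opening: 0.45
gripper_force: 0.0
```

```bash
python3 - <<'E'
from h import *
s=snapshot('scene');w_=snapshot('wrist');C=cloud(w_);print(monitor.get_state()['clock'],monitor.get_state()['ee_pos'])
f=np.array([[.994,.11],[-.11,.994]])
F=(C[...,:2]-[.5446,.1647])@f.T
for y in (-52,-40,-30,-20,-10,0,10,20,30,40):
    o=[]
    for x in(-38,-30,-15,0,15,30,38):
      m=(abs(F[...,1]*1000-y)<3)&(abs(F[...,0]*1000-x)<4)&(C[...,2]<.11);o.append(round(float(np.median(C[m][:,2]))*1000,1) if m.sum()>2 else None)
    print(y,o)
a=s['pixels'][200:310,210:330]
im=np.hstack([cv2.resize(a,(425,400),interpolation=cv2.INTER_CUBIC),cv2.resize(w_['pixels'][:240,130:510],(375,400))])
cv2.imwrite('pics/p7.png',im[...,::-1])
E
```

```text
26.2 [0.55864598 0.00540705 0.18384604]
-52 [85.4, 85.5, 85.4, 85.2, 85.4, 85.3, 85.3]
-40 [73.8, 73.9, 73.8, 73.9, 73.7, 73.9, 73.8]
-30 [73.8, 73.8, 73.8, 73.8, 73.8, 73.8, 73.9]
-20 [74.5, 73.8, 73.7, 73.7, 73.9, 73.7, 74.1]
-10 [None, None, None, None, None, None, None]
0 [None, None, None, None, None, None, None]
10 [None, None, None, None, None, None, None]
20 [None, None, None, None, None, None, None]
30 [None, None, None, None, None, None, None]
40 [None, None, None, None, None, None, None]
```

View pics/p7.png

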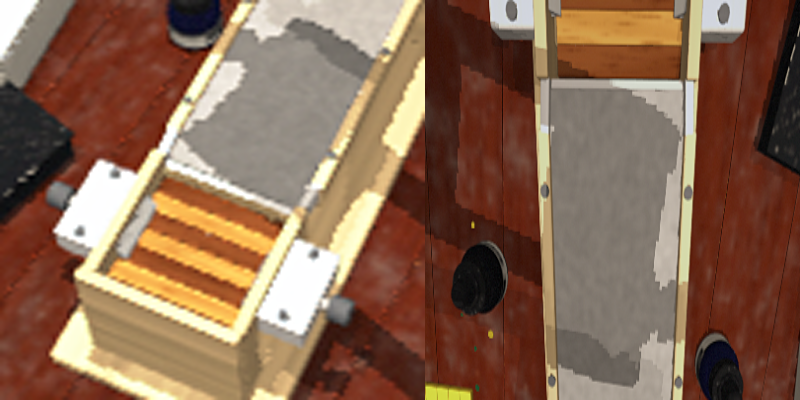

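The top blank is level at 73.8 mm under both catches: the left one shows at (140,230) in the scene view, and both at (570,10) and (680,10) in the wrist view. The track is empty and the bottles are standing. Handing in.

```bash
python3 -c "
from station import manip
print(manip.sign_off())"
```

```text
the job is handed in; nothing more can be done
None
```

I pressed both coaster blanks into the column and handed the job in at about 26 s: the top one measured level at 73.8 mm with both catches out over it, and the robot touched neither the ink bottles nor the water bowl; sign-off returned no verdict.

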